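# Square a heavy pressing block to the bench fence

### The job

Push the heavy aluminium pressing block round on the bench by its corners, without lifting or tipping it, until either of its long sides faces the yellow fence while the block still stands a finger's width or more clear of it; do not let it run into the fence while it is askew. Then push it home so that the long side lies flat against the front of the fence, wholly within the white band, and draw the fingers away. Leave the glue tin, the jar and the brush where they are.

Things in the scene. Friction and masses are not known exactly. Their poses are not given: they have to be found in the camera images.
- block: Loose cast-aluminium block, purple ribbed pad on top, 0.7 to 0.98 kg. 94 mm in x, 126 mm in y, 32 mm high (pad 4 mm more), on a hidden foot 56 x 84 mm, 4 mm high. Origin: centre of the underside, z up. Long sides at x = +47 and -47 mm; either may go to the fence. Starts turned 55 to 90 degrees from facing it, centre 140 to 165 mm before it. Stops when not pushed.
- fence: Fixed yellow steel fence, 360 mm along its y, 36 mm high, 8 mm thick, with an 8 mm high foot reaching 58 mm behind its front face. Origin: bench level, middle of the front face; x points away from the robot, so the block works at negative x. White band 166 mm wide, centred on the origin. Block home: centre at x = -47 mm, y = 0, long side along the fence.
- tin: Bystander: closed green and blue glue tin, 68 mm in diameter, 92 mm high, loose; origin at the centre of its underside.
- jar: Bystander: amber glass jar with a dark lid, 62 mm in diameter, 95 mm high, loose; origin at the centre of its underside.
- brush: Bystander: glue brush lying on the bench, along its own x axis, about 200 mm long, loose; origin near its middle.
There are look-alikes about, which are no part of the job. Of the things like the block, leave any that is red; of the rest the larger one is meant.

How it is judged:
On the way:
1. the block has been turned so that a long side faces the fence within 10 degrees, while its centre is still 57 mm or more in front of it (10 mm clear) (angle between the x axis of block and the x axis of fence, either way round below 0.175 rad and x of block in the frame of fence below -0.057 m), for 0.1 s.
At the end, for the whole second after the job is handed in: The block lies at rest flat on the bench with a long side against the fence (within 3.5 mm and 2.5 degrees), inside the white band (centre within 22 mm of the band's middle) (angle between the x axis of block and the x axis of fence, either way round below 0.045 rad and x of block in the frame of fence between -0.0505 and -0.044 m and y of block in the frame of fence between -0.022 and 0.022 m and height (world z) of block below 0.004 m and angle between block's own z axis and vertical below 0.05 rad and linear speed of block below 0.01 m/s); the robot touches nothing.
It fails at once if the block runs into the fence while askew by more than 14 degrees (contact force between block and fence above 1 N and angle between the x axis of block and the x axis of fence, either way round above 0.25 rad).
It fails at once if the block is lifted off the bench or tipped up (height (world z) of block above 0.008 m or angle between block's own z axis and vertical above 0.15 rad).
It fails at once if the tin is moved (distance of tin from where it was at the start of the episode above 0.02 m).
It fails at once if the jar is moved (distance of jar from where it was at the start of the episode above 0.02 m).
It fails at once if the brush is moved (distance of brush from where it was at the start of the episode above 0.02 m).
It also fails if it takes over 72 s, if anything falls off the work surface, if the arm or the gripper's body presses on something with over 40 N, if the wrist force passes 120 N, or if a joint passes its speed limit or range.

### The arm

A 7-joint arm with a two-finger parallel gripper is mounted at the origin on the work surface. World frame = base frame: x ahead of the robot, y to its left, z up, the work surface at z = 0. Lengths are in m, angles in rad, forces in N, time in s.
With the tool pointing down it reaches from about 0.4 to 0.9 m from the base axis. Payload 5.5 kg.
Tool frame: the origin (TCP) lies at the very end of the fingers, on their centre line; the grasp point (between the pads) lies 19 mm behind it; z points along the fingers, y is the direction in which the jaws open and shut (so a half turn about z gives the same grasp; the last joint's range is limited). The gripper opens to 92 mm and grips with 3 to 60 N. Pads are 19 mm wide; open, the fingers measure 130 mm over their backs; the gripper's body (75 mm by 190 mm) begins 47 mm behind the grasp point.
Start: joints at [1.504, 0.501, -0.427, 1.55, 0.221, 1.138, -0.21], TCP at [0.211, -0.615, 0.227] pointing down, gripper open.
Joint ranges: [-2.88, 2.88], [-0.31, 2.03], [-1.54, 1.56], [0.2, 2.42], [-1.41, 4.55], [0.19, 2.02], [-2.57, 2.57]. Speed limits (rad/s): [2.57, 2.57, 3.14, 3.14, 3.14, 3.14, 3.14].

### API

Orientations are given as a 3x3 rotation matrix whose columns are the frame's x, y, z axes.
In Python, from bench import get_obs, get_image, close_job gives the robot as it stands.
- The arm moves only by the tool step_arm, never from a script. Its argument "rows" is a list that holds one entry, the list of rows, each a list of 7 numbers: the turn, a rotation vector about the tool's x, y, z in degrees, then the shift along the tool's x, y, z in cm, then the closure, from -1 (fully open) to 1 (shut), so that 0 is half open. In form: [[[ax, ay, az, dx, dy, dz, gripper], ...]]. A call has 1 to 12 rows; each row is the pose to reach, as a shift and turn from the pose commanded when the call began, along the tool's axes at that moment; what a row does not reach only later rows make up. A row lasts 1/10 s, in which the tool goes at most 50 mm and 8.59 degrees, less where a joint would pass 70% of its speed; a pose out of reach is approached as far as the arm can. A call with a gripper value outside its range is refused whole. The fingers move at their own pace and stop on an object; "grip_force" is the grip in N (left out, the last holds). Time passes only in rows, so rows that repeat a pose let the fingers close. It gives the time, the measured TCP pose, the force and the opening at its end, in the units of the state.
- get_obs(): the state, without advancing time (a new reading comes with each control period).
- get_image(name): name is "scene" or "top" or "wrist"; returns a dict with "color" (384x512x3 uint8, blue, green, red), "depth" (384x512 float32, m along the optical axis (not along the pixel's ray), 0 where there is no reading), "fx", "fy", "cx", "cy" (pixels), "world_from_camera" (4x4, takes a point from camera to world coordinates). Camera axes: x right, y down, z forward; pixel columns grow to the right and rows downward; lengths in m; the calibration is good to about 2 mm. A picture is of the moment at which its call begins.
- close_job(): hands the job in, once; it reports no verdict.
The state is a dict: "time_s": time; "joint_pos": joint angles; "qvel": joint speeds; "joint_efforts": joint torques, N m; "eef_pos": TCP position; "tcp_rot": TCP orientation; "force": force on the tool from outside, world axes, zero at the start; "wrist_torque": the same for the moment, N m; "width": finger opening in m.
Only numpy, scipy, OpenCV 4.12 (cv2) and the standard library are available. Lean on these libraries where they do the work, as an engineer would, in place of code of your own. Each camera call takes 0.05 s, during which the arm holds its last target.

## Working session

There is one attempt and no reset: what is moved stays moved. The work goes in short steps, Python scripts to look and compute and a tool call to move; the robot and the scene stay as the last step left them, time stands still between calls to the robot, and variables do not carry over. Pictures are saved under pics/ and viewed, and the job is handed in when it is done.

Besides the shell and the picture viewer there is one more tool, called after "Call:" in YAML: its name, and indented under it one key for each argument. step_arm: Moves the arm, as the interface text tells. Its arguments: {"type":"object","properties":{"rows":{"type":"array","items":{"type":"array","items":{"type":"array","items":{"type":"number"}}}},"grip_force":{"type":"number"}},"required":["rows"]}

```bash
ls; mkdir -p pics
python3 - <<'E'
from bench import *
import cv2,pickle
o=get_obs();print({k:o[k] for k in('time_s','eef_pos','tcp_rot','force','width')})
for n in('scene','top'):
    d=get_image(n);cv2.imwrite(f'pics/{n}0.png',d['color']);pickle.dump(d,open(f'{n}0.pkl','wb'))
    print(n,d['fx'],d['world_from_camera'])
E
```

```text
pics
{'time_s': 0.0, 'eef_pos': array([ 0.21024472, -0.61433718,  0.22566795]), 'tcp_rot': array([[ 9.46084279e-01,  3.23920064e-01, -5.74163439e-04],
       [ 3.23920568e-01, -9.46082484e-01,  1.84374353e-03],
       [ 5.40195483e-05, -1.93032011e-03, -9.99998135e-01]]), 'force': array([-0.65070083, -0.48638773, -0.52709471]), 'width': 0.09168583433814563}
scene 496.80243168664816 [[-0.7133029   0.40951127 -0.56877016  1.13774857]
 [ 0.70061238  0.3952485  -0.59407147  0.72450541]
 [-0.01847341 -0.82224032 -0.56884056  0.67800018]
 [ 0.          0.          0.          1.        ]]
top 491.0613515614161 [[-0.00893453 -0.98646332  0.16373849  0.32433651]
 [-0.99993469  0.0099808   0.00556833  0.08646043]
 [-0.00712719 -0.16367805 -0.98648806  1.18543477]
 [ 0.          0.          0.          1.        ]]
```

View pics/scene0.png

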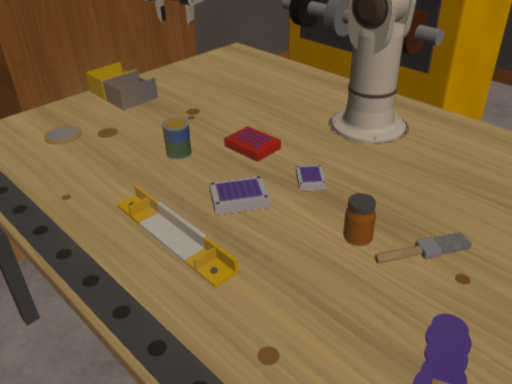

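View pics/top0.png

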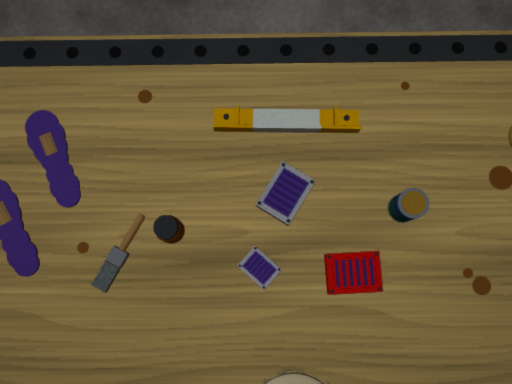

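The top view shows the block at about (286,193) and the fence with its white band at (287,120). The small look-alike is at (260,267), the red one at (354,272), the jar at (168,229), the tin at (410,205) and the brush at (118,252). Next I'll enlarge for measurement.

```bash
cat > h.py <<'E'
import numpy as np,cv2,pickle
def ray(d,u,v,z):
    T=d['world_from_camera'];r=T[:3,:3]@np.array([(u-d['cx'])/d['fx'],(v-d['cy'])/d['fy'],1]);o=T[:3,3]
    return o+r*(z-o[2])/r[2]
def proj(d,p):
    T=d['world_from_camera'];c=T[:3,:3].T@(np.array(p)-T[:3,3]);return d['fx']*c[0]/c[2]+d['cx'],d['fy']*c[1]/c[2]+d['cy']
def crop(d,u0,v0,w,h,s,name):
    c=d['color'][v0:v0+h,u0:u0+w];cv2.imwrite(name,cv2.resize(c,None,fx=s,fy=s,interpolation=cv2.INTER_CUBIC))
E
python3 - <<'E'
from h import *
d=pickle.load(open('top0.pkl','rb'))
crop(d,205,95,160,140,5,'pics/c0.png')
E
```

```text
(no output)
```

View pics/c0.png

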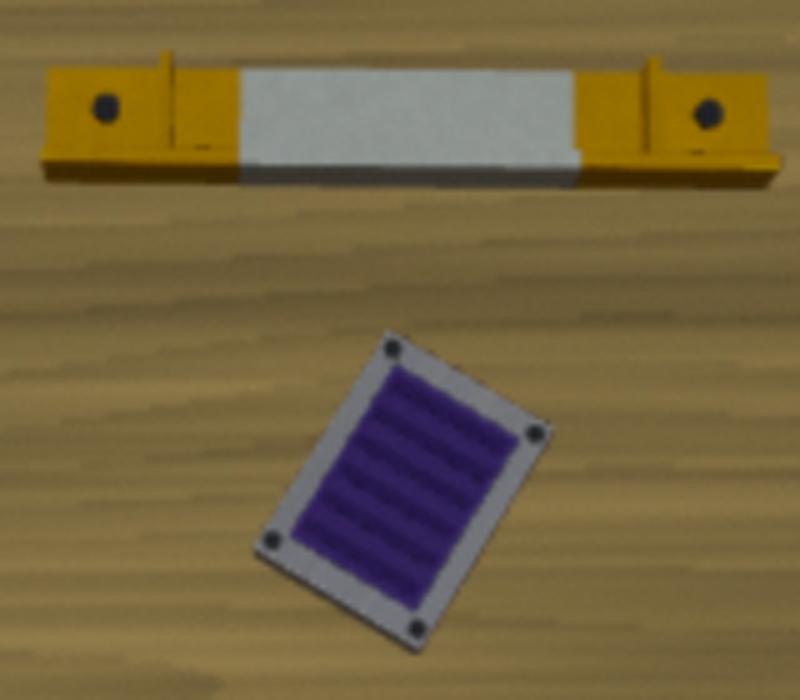

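The enlarged crop shows the block's top corners at about (388,332), (552,430), (418,643) and (255,545). The fence's front-face bottom edge runs (46,180)-(769,188), and the white band spans 240-577 along it.

```bash
cat >> h.py <<'E'
def rect(P,L=.126,W=.094):
    # P: 4 corners world in order, fit rect; returns centre, heading of block x (normal to long side), in deg mod 180
    P=np.array(P)[:,:2];c=P.mean(0)
    e=[np.roll(P,-1,0)[i]-P[i] for i in range(4)];l=[np.linalg.norm(x) for x in e]
    i=0 if l[0]+l[2]>l[1]+l[3] else 1
    a=e[i]-e[i+2]; b=e[i+1]-e[(i+3)%4]
    R=lambda v:np.array([-v[1],v[0]])
    if b@R(a)<0: n=-R(a)
    else: n=R(a)
    n=n/np.linalg.norm(n)+b/np.linalg.norm(b)
    return c,np.degrees(np.arctan2(n[1],n[0])),np.round(l,4)
E
python3 - <<'E'
from h import *
d=pickle.load(open('top0.pkl','rb'))
f=lambda p,z:ray(d,205-.4+p[0]/5,95-.4+p[1]/5,z)
P=[f(p,.032) for p in [(388,332),(552,430),(418,643),(255,545)]]
print(np.round(P,4));print(rect(P))
for p,z in [((46,180),0),((769,188),0),((240,183),0),((577,186),0),((42,161),.036),((778,169),.036),((240,165),.036),((577,168),.036)]: print(p,f(p,z))
g=lambda u,v,z:ray(d,u,v,z)[:2].round(3)
print('jar',g(168,228,.095),'tin',g(413,203,.092),'brush',g(140,217,.0),g(103,287,.01),'small',[g(*q,.02) for q in [(257,247),(281,268),(263,288),(238,267)]],'red',[g(*q,.03) for q in[(325,254),(380,251),(383,291),(329,294)]])
E
```

```text
[[ 0.5993  0.018   0.032 ]
 [ 0.5504 -0.0594  0.032 ]
 [ 0.4488  0.0068  0.032 ]
 [ 0.4963  0.0832  0.032 ]]
(array([0.52370654, 0.01214546]), np.float64(57.62607442945254), array([0.0916, 0.1213, 0.0899, 0.1219]))
(46, 180) [0.68682026 0.18579562 0.        ]
(769, 188) [ 0.67866769 -0.17541759  0.        ]
(240, 183) [0.68418595 0.08868328 0.        ]
(577, 186) [ 0.68076394 -0.07968361  0.        ]
(42, 161) [0.68540726 0.18475896 0.036     ]
(778, 169) [ 0.67739555 -0.17224553  0.036     ]
(240, 165) [0.68231637 0.08853121 0.036     ]
(577, 168) [ 0.67898309 -0.07492551  0.036     ]
jar [0.434 0.279] tin [ 0.485 -0.27 ] brush [0.471 0.365] [0.304 0.445] small [array([0.394, 0.081]), array([0.345, 0.025]), array([0.299, 0.068]), array([0.348, 0.126])] red [array([ 0.376, -0.078]), array([ 0.382, -0.206]), array([ 0.29 , -0.209]), array([ 0.284, -0.084])]
```

```bash
cat >> h.py <<'E'
def goto(o,tgt,hd):
    R=o['tcp_rot'];dp=R.T@(np.array(tgt)-o['eef_pos'])*100
    h=np.radians(hd);x=np.array([np.cos(h),np.sin(h),0]);z=np.array([0,0,-1.]);Rt=np.stack([x,np.cross(z,x),z],1)
    rv=cv2.Rodrigues(R.T@Rt)[0].ravel()
    return np.round(np.degrees(rv),2),np.round(dp,2)
E
python3 - <<'E'
from h import *
from bench import *
print(goto(get_obs(),[.494,-.048,.2],57.6))
E
```

```text
(array([ -0.1 ,  -0.04, -38.7 ]), array([ 45.19, -44.39,   2.66]))
```

Call:
step_arm:
  rows:
    - [[0, 0, -38.7, 45.2, -44.4, 2.6, -1], [0, 0, -38.7, 45.2, -44.4, 2.6, -1], [0, 0, -38.7, 45.2, -44.4, 2.6, -1], [0, 0, -38.7, 45.2, -44.4, 2.6, -1], [0, 0, -38.7, 45.2, -44.4, 2.6, -1], [0, 0, -38.7, 45.2, -44.4, 2.6, -1], [0, 0, -38.7, 45.2, -44.4, 2.6, -1], [0, 0, -38.7, 45.2, -44.4, 2.6, -1], [0, 0, -38.7, 45.2, -44.4, 2.6, -1], [0, 0, -38.7, 45.2, -44.4, 2.6, -1], [0, 0, -38.7, 45.2, -44.4, 2.6, -1], [0, 0, -38.7, 45.2, -44.4, 2.6, -1]]

```text
time_s: 1.3
eef_pos: [0.4794, -0.0774, 0.202]
tcp_rot: [[0.536, 0.844, 0.0], [0.844, -0.536, -0.001], [-0.0, 0.0, -1.0]]
force: [0.7, -0.8, -0.8]
width: 0.0916
```

Call:
step_arm:
  rows:
    - [[0, 0, 0, 0, 0, 0, -1]]

```text
time_s: 1.4
eef_pos: [0.4816, -0.0705, 0.2026]
tcp_rot: [[0.526, 0.851, 0.003], [0.851, -0.526, 0.004], [0.005, 0.0, -1.0]]
force: [1.3, -0.3, 0.7]
width: 0.0918
```

Run:
```python
from h import *
from bench import *
o=get_obs();print(o['time_s'],o['eef_pos'],np.degrees(np.arctan2(o['tcp_rot'][1,0],o['tcp_rot'][0,0])))
print(goto(o,[.494,-.048,.009],57.6))
```

```text
1.4 [ 0.48158051 -0.07045663  0.20264987] 58.28728528394919
(array([ 0.02, -0.28,  0.69]), array([ 2.47, -0.13, 19.38]))
```

Call:
step_arm:
  rows:
    - [[0, 0, 0, 2.0, -0.1, 4, -1], [0, 0, 0, 2.0, -0.1, 8, -1], [0, 0, 0, 2.0, -0.1, 12, -1], [0, 0, 0, 2.0, -0.1, 15, -1], [0, 0, 0, 2.0, -0.1, 17, -1], [0, 0, 0, 2.0, -0.1, 18.5, -1], [0, 0, 0, 2.0, -0.1, 19.1, -1], [0, 0, 0, 2.0, -0.1, 19.3, -1], [0, 0, 0, 2.0, -0.1, 19.3, -1]]

```text
time_s: 2.3
eef_pos: [0.4895, -0.0617, 0.0097]
tcp_rot: [[0.536, 0.844, 0.001], [0.844, -0.536, -0.0], [0.0, 0.001, -1.0]]
force: [-0.2, -0.3, -0.3]
width: 0.0919
```

Run:
```python
from h import *
from bench import *
o=get_obs();print(o['time_s'],o['eef_pos'],o['force'],np.degrees(np.arctan2(o['tcp_rot'][1,0],o['tcp_rot'][0,0])))
print(goto(o,[.494,-.048,.009],57.6))
d=get_image('top');crop(d,205,95,160,140,5,'pics/c1.png')
d=get_image('wrist');cv2.imwrite('pics/w1.png',d['color'])
```

```text
2.3 [ 0.48953968 -0.0616916   0.00969153] [-0.24860659 -0.28046505 -0.30689161] 57.592150968142
(array([ 0.06, -0.02, -0.01]), array([ 1.39, -0.36,  0.07]))
```

View pics/c1.png

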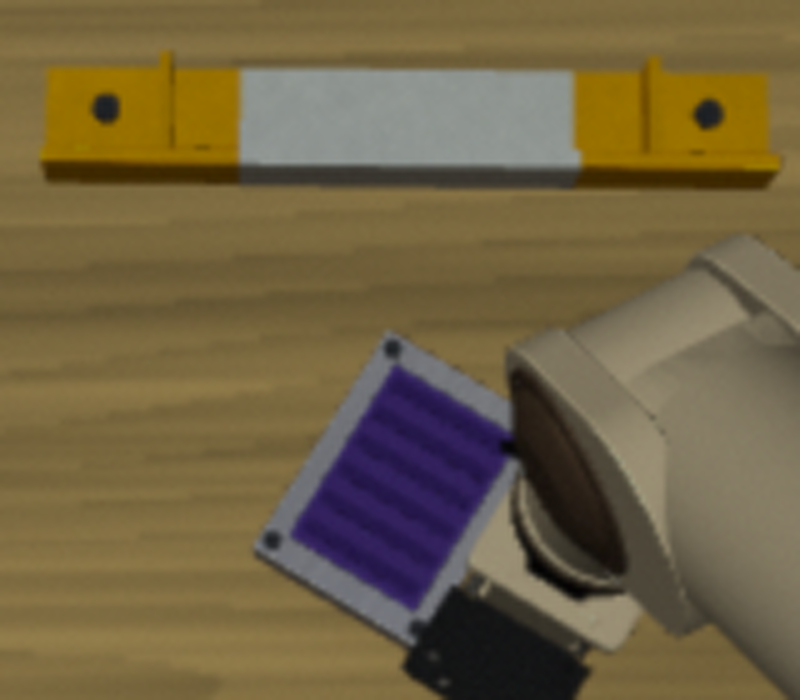

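View pics/w1.png

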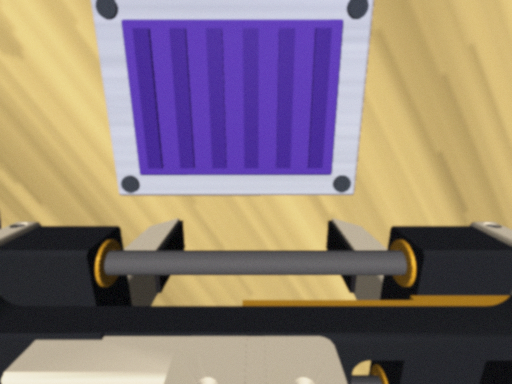

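The overhead crop shows both fingers just behind the block's lower-right long side. The wrist view confirms the bar is parallel to that side, with the block's centre about 10 mm to the left of the tool's. Next: close the gap, then turn.

```bash
cat >> h.py <<'E'
def arc(o,Q,angs,extra=(0,0)):
    # rows for rotating the tool about world point Q by angs (deg, CCW+), in tool axes now
    R=o['tcp_rot'];p=o['eef_pos']
    for a in angs:
        r=np.radians(a);M=np.array([[np.cos(r),-np.sin(r)],[np.sin(r),np.cos(r)]])
        q=np.array(Q)+M@(p[:2]-Q); dp=R.T@np.array([*(q-p[:2]),0])*100
        print([0,0,-a,*dp.round(2)[:2]])
E
python3 - <<'E'
from h import *
from bench import *
o=get_obs()
c=np.array([.5237,.0121]);h=np.radians(57.6);n=np.array([np.cos(h),np.sin(h)]);t=np.array([-n[1],n[0]])
print('gap',((c-o['eef_pos'][:2])@n-.047-.0095), 'off',(c-o['eef_pos'][:2])@t)
p=c-.0565*n-.0075*t
print(goto(o,[*p,.009],57.6))
o['eef_pos'][:2]=p
arc(o,c-.015*t,range(-3,-37,-3))
E
```

```text
gap 0.023978826776905708 off 0.010970683334065959
(array([ 0.1 , -0.03, -0.01]), array([ 2.4 , -0.35,  0.11]))
[0, 0, 3, np.float64(0.05), np.float64(-0.29)]
[0, 0, 6, np.float64(0.11), np.float64(-0.59)]
[0, 0, 9, np.float64(0.19), np.float64(-0.87)]
[0, 0, 12, np.float64(0.28), np.float64(-1.16)]
[0, 0, 15, np.float64(0.39), np.float64(-1.44)]
[0, 0, 18, np.float64(0.51), np.float64(-1.71)]
[0, 0, 21, np.float64(0.64), np.float64(-1.98)]
[0, 0, 24, np.float64(0.79), np.float64(-2.23)]
[0, 0, 27, np.float64(0.96), np.float64(-2.48)]
[0, 0, 30, np.float64(1.13), np.float64(-2.72)]
[0, 0, 33, np.float64(1.32), np.float64(-2.96)]
[0, 0, 36, np.float64(1.52), np.float64(-3.18)]
```

Call:
step_arm:
  rows:
    - [[0, 0, 0, 0.8, -0.35, 0.1, -1], [0, 0, 0, 1.5, -0.35, 0.1, -1], [0, 0, 0, 2.0, -0.35, 0.1, -1], [0, 0, 0, 2.1, -0.35, 0.1, -1]]

```text
time_s: 2.8
eef_pos: [0.4977, -0.0413, 0.0084]
tcp_rot: [[0.535, 0.845, 0.0], [0.845, -0.535, -0.0], [-0.0, 0.0, -1.0]]
force: [-1.0, -1.0, 0.5]
width: 0.0917
```

Call:
step_arm:
  rows:
    - [[0, 0, 3, 0.35, -0.3, 0, -1], [0, 0, 6, 0.4, -0.6, 0, -1], [0, 0, 9, 0.5, -0.9, 0, -1], [0, 0, 12, 0.6, -1.15, 0, -1], [0, 0, 15, 0.7, -1.45, 0, -1], [0, 0, 18, 0.8, -1.7, 0, -1], [0, 0, 21, 0.95, -2.0, 0, -1], [0, 0, 24, 1.1, -2.25, 0, -1], [0, 0, 24, 1.1, -2.25, 0, -1]]

```text
time_s: 3.7
eef_pos: [0.483, -0.0208, 0.0079]
tcp_rot: [[0.833, 0.553, -0.002], [0.553, -0.833, -0.001], [-0.002, -0.0, -1.0]]
force: [-2.0, -0.8, 1.8]
width: 0.0919
```

Run:
```python
from h import *
from bench import *
o=get_obs();print(o['time_s'],o['eef_pos'],o['force'],np.degrees(np.arctan2(o['tcp_rot'][1,0],o['tcp_rot'][0,0])))
d=get_image('top');crop(d,205,95,160,140,5,'pics/c2.png');pickle.dump(d,open('t2.pkl','wb'))
d=get_image('wrist');cv2.imwrite('pics/w2.png',d['color'])
```

```text
3.7 [ 0.4829654  -0.0207994   0.00791956] [-1.9530647  -0.80407091  1.76851698] 33.58083212007453
```

View pics/c2.png

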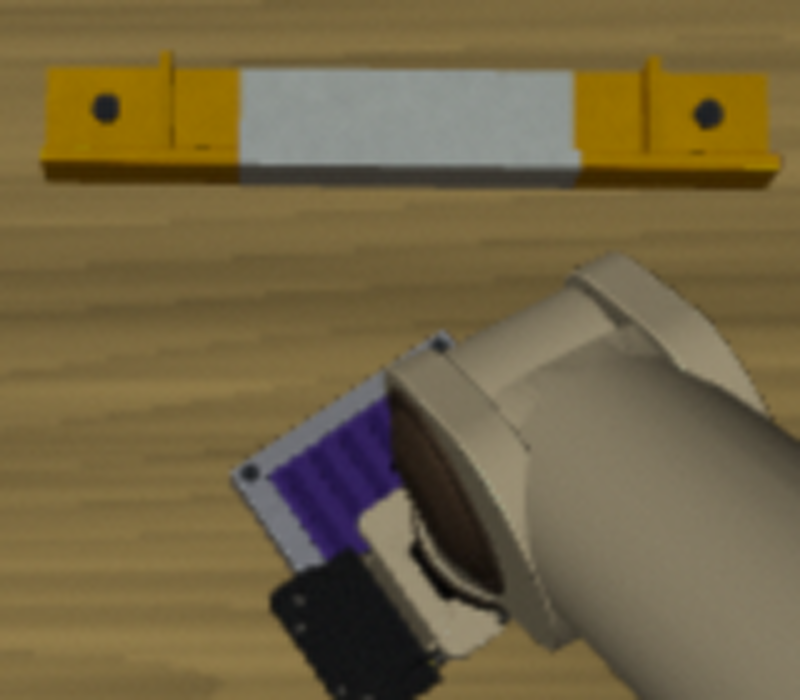

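View pics/w2.png

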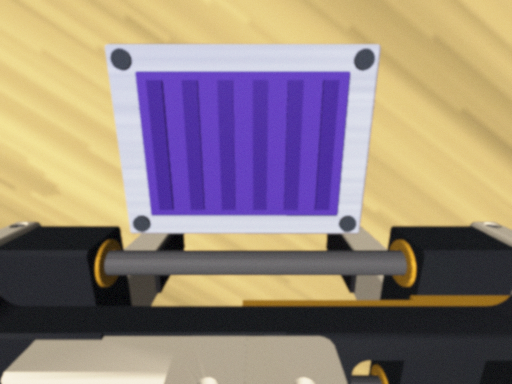

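The turn is working: in the wrist view the block's edge (132-362 px, row 232) is parallel to the bar, and both fingers are near contact. I'll continue the arc.

Run:
```python
from h import *
from bench import *
o=get_obs();R=o['tcp_rot']
c=(o['eef_pos']+.0567*R[:,0]-.006*R[:,1])[:2];print(c)
arc(o,c+.015*R[:2,1],[-3,-6,-9,-12,-15,-18,-21,-24,-27,-30,-33,-35])
```

```text
[0.52697858 0.01557128]
[0, 0, 3, np.float64(0.05), np.float64(-0.3)]
[0, 0, 6, np.float64(0.13), np.float64(-0.59)]
[0, 0, 9, np.float64(0.21), np.float64(-0.88)]
[0, 0, 12, np.float64(0.31), np.float64(-1.16)]
[0, 0, 15, np.float64(0.43), np.float64(-1.44)]
[0, 0, 18, np.float64(0.56), np.float64(-1.71)]
[0, 0, 21, np.float64(0.7), np.float64(-1.97)]
[0, 0, 24, np.float64(0.86), np.float64(-2.23)]
[0, 0, 27, np.float64(1.03), np.float64(-2.48)]
[0, 0, 30, np.float64(1.21), np.float64(-2.71)]
[0, 0, 33, np.float64(1.4), np.float64(-2.94)]
[0, 0, 35, np.float64(1.54), np.float64(-3.09)]
```

Call:
step_arm:
  rows:
    - [[0, 0, 3, 0.05, -0.3, 0, -1], [0, 0, 6, 0.15, -0.6, 0, -1], [0, 0, 9, 0.2, -0.9, 0, -1], [0, 0, 12, 0.3, -1.15, 0, -1], [0, 0, 15, 0.45, -1.45, 0, -1], [0, 0, 18, 0.55, -1.7, 0, -1], [0, 0, 21, 0.7, -1.95, 0, -1], [0, 0, 24, 0.85, -2.25, 0, -1], [0, 0, 27, 1.05, -2.5, 0, -1], [0, 0, 30, 1.2, -2.7, 0, -1], [0, 0, 33, 1.4, -2.95, 0, -1], [0, 0, 35, 1.55, -3.1, 0, -1]]

```text
time_s: 5.0
eef_pos: [0.4792, 0.0144, 0.0078]
tcp_rot: [[1.0, -0.024, -0.001], [-0.024, -1.0, 0.0], [-0.001, -0.0, -1.0]]
force: [-1.9, 0.9, 0.6]
width: 0.0916
```

Call:
step_arm:
  rows:
    - [[0, 0, 0, 0, 0, 0, -1]]

```text
time_s: 5.1
eef_pos: [0.4797, 0.0147, 0.0079]
tcp_rot: [[1.0, -0.022, -0.0], [-0.022, -1.0, 0.001], [-0.0, -0.001, -1.0]]
force: [-1.4, 1.8, -0.6]
width: 0.0918
```

Run:
```python
from h import *
from bench import *
o=get_obs();print(o['time_s'],o['eef_pos'],o['force'],np.degrees(np.arctan2(o['tcp_rot'][1,0],o['tcp_rot'][0,0])))
d=get_image('top');crop(d,205,95,160,140,5,'pics/c3.png');pickle.dump(d,open('t3.pkl','wb'))
d=get_image('wrist');cv2.imwrite('pics/w3.png',d['color']);pickle.dump(d,open('w3.pkl','wb'))
```

```text
5.1 [0.47970965 0.01467718 0.00790095] [-1.40318218  1.81033204 -0.6080287 ] -1.2808735017637158
```

View pics/c3.png

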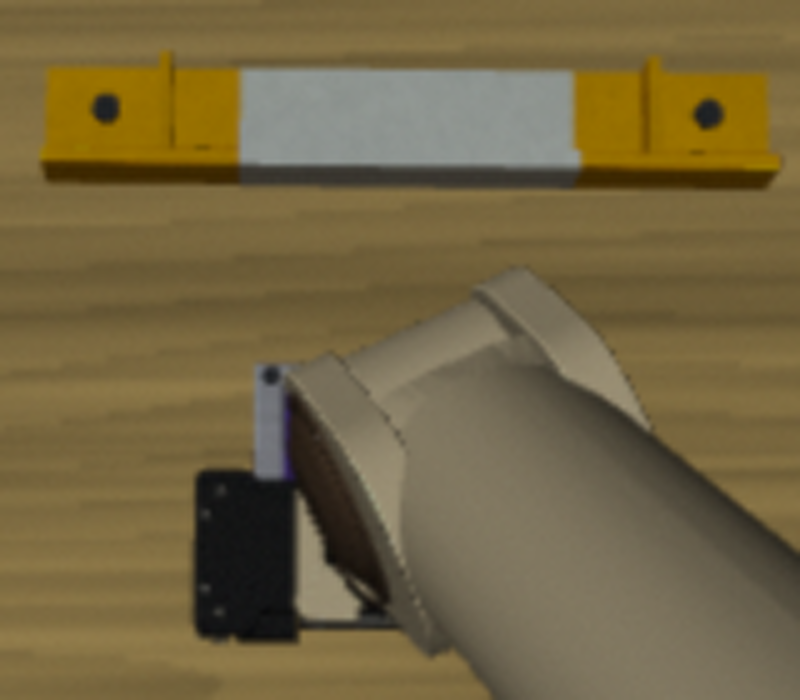

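View pics/w3.png

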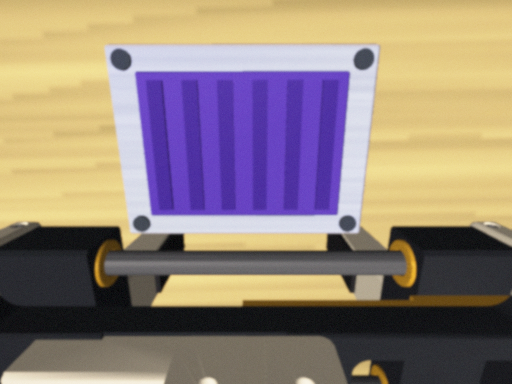

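The block now faces the fence. In the crop its upper-left top corner is at (254,365), and the wrist view shows it square to the bar. Next I'll compute the travel home.

Run:
```python
from h import *
from bench import *
d=pickle.load(open('t3.pkl','rb'))
q=ray(d,204.6+254/5,94.6+365/5,.032);print('UL corner',q)
w=pickle.load(open('w3.pkl','rb'))
C=[ray(w,u,v,.032) for u,v in [(107,45),(380,45),(359,233),(132,233)]];print(np.round(C,4),rect(C))
```

```text
UL corner [0.58374445 0.08273998 0.032     ]
[[ 0.5853  0.079   0.032 ]
 [ 0.5828 -0.0435  0.032 ]
 [ 0.491  -0.042   0.032 ]
 [ 0.4934  0.0812  0.032 ]] (array([0.53811171, 0.01868469]), np.float64(178.83828326590995), array([0.1226, 0.0918, 0.1232, 0.092 ]))
```

Call:
step_arm:
  rows:
    - [[0, 0, 0, 0.7, 0.0, 0, -1], [0, 0, 0, 1.4, 0.1, 0, -1], [0, 0, 0, 2.1, 0.2, 0, -1], [0, 0, 0, 2.8, 0.3, 0, -1], [0, 0, 0, 3.5, 0.4, 0, -1], [0, 0, 0, 4.2, 0.5, 0, -1], [0, 0, 0, 4.9, 0.6, 0, -1], [0, 0, 0, 5.6, 0.7, 0, -1], [0, 0, 0, 6.3, 0.8, 0, -1], [0, 0, 0, 7.0, 0.9, 0, -1], [0, 0, 0, 7.5, 1.0, 0, -1], [0, 0, 0, 7.5, 1.0, 0, -1]]

```text
time_s: 6.4
eef_pos: [0.5538, 0.0017, 0.0075]
tcp_rot: [[1.0, -0.024, -0.002], [-0.024, -1.0, 0.0], [-0.002, -0.0, -1.0]]
force: [-2.2, -0.3, -1.2]
width: 0.092
```

Run:
```python
from h import *
from bench import *
o=get_obs();print(o['time_s'],o['eef_pos'],o['force'],np.degrees(np.arctan2(o['tcp_rot'][1,0],o['tcp_rot'][0,0])))
d=get_image('top');crop(d,205,95,160,140,5,'pics/c4.png');pickle.dump(d,open('t4.pkl','wb'))
d=get_image('wrist');cv2.imwrite('pics/w4.png',d['color']);pickle.dump(d,open('w4.pkl','wb'))
```

```text
6.4 [0.55383203 0.00167924 0.00747625] [-2.23148682 -0.28504112 -1.19750476] -1.3729562936672954
```

View pics/w4.png

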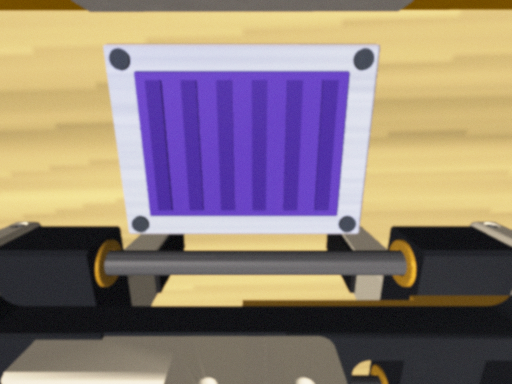

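In the wrist view the fence's lower edge runs along row 10, parallel to the block. The white band spans columns 78-412 and the block's far edge 107-380, so it is well centred. About 22 mm remains.

Call:
step_arm:
  rows:
    - [[0, 0, 0, 0.5, 0, 0, -1], [0, 0, 0, 0.9, 0, 0, -1], [0, 0, 0, 1.3, 0, 0, -1], [0, 0, 0, 1.6, 0, 0, -1], [0, 0, 0, 1.8, 0, 0, -1], [0, 0, 0, 1.9, 0, 0, -1], [0, 0, 0, 2.0, 0, 0, -1]]

```text
time_s: 7.2
eef_pos: [0.5725, 0.0011, 0.0075]
tcp_rot: [[1.0, -0.024, -0.004], [-0.024, -1.0, -0.001], [-0.004, 0.001, -1.0]]
force: [-6.8, 0.3, 0.7]
width: 0.0918
```

Call:
step_arm:
  rows:
    - [[0, 0, 0, 0.1, 0, 0, -1], [0, 0, 0, 0.2, 0, 0, -1]]

```text
time_s: 7.4
eef_pos: [0.5746, 0.0011, 0.0075]
tcp_rot: [[1.0, -0.024, -0.004], [-0.024, -1.0, -0.001], [-0.004, 0.001, -1.0]]
force: [-6.4, 0.6, 0.2]
width: 0.0919
```

Call:
step_arm:
  rows:
    - [[0, 0, 0, 0.1, 0, 0, -1], [0, 0, 0, 0.1, 0, 0, -1]]

```text
time_s: 7.6
eef_pos: [0.5759, 0.001, 0.0075]
tcp_rot: [[1.0, -0.024, -0.003], [-0.024, -1.0, -0.001], [-0.003, 0.001, -1.0]]
force: [-5.3, 0.4, -0.7]
width: 0.092
```

Call:
step_arm:
  rows:
    - [[0, 0, 0, 0.1, 0, 0, -1], [0, 0, 0, 0.2, 0, 0, -1]]

```text
time_s: 7.8
eef_pos: [0.5764, 0.001, 0.0075]
tcp_rot: [[1.0, -0.024, -0.006], [-0.024, -1.0, -0.001], [-0.006, 0.001, -1.0]]
force: [-11.2, -0.3, 6.3]
width: 0.092
```

Call:
step_arm:
  rows:
    - [[0, 0, 0, 0.1, 0, 0, -1], [0, 0, 0, 0.2, 0, 0, -1]]

```text
time_s: 8.0
eef_pos: [0.5764, 0.001, 0.0074]
tcp_rot: [[1.0, -0.024, -0.01], [-0.024, -1.0, -0.002], [-0.01, 0.002, -1.0]]
force: [-16.0, -0.1, 12.2]
width: 0.0917
```

Call:
step_arm:
  rows:
    - [[0, 0, 0, 0.1, 0, 0, -1], [0, 0, 0, 0.2, 0, 0, -1]]

```text
time_s: 8.2
eef_pos: [0.5764, 0.001, 0.0074]
tcp_rot: [[1.0, -0.024, -0.013], [-0.024, -1.0, -0.002], [-0.013, 0.002, -1.0]]
force: [-21.5, 0.3, 16.5]
width: 0.0918
```

Run:
```python
from h import *
from bench import *
d=get_image('wrist');cv2.imwrite('pics/w5.png',d['color']);pickle.dump(d,open('w5.pkl','wb'))
```

```text
(no output)
```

View pics/w5.png

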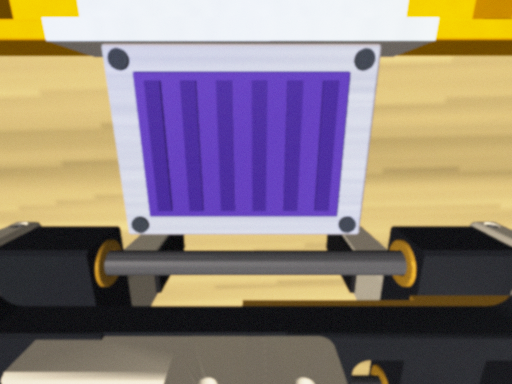

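The block is against the fence: the TCP has stopped at x = 0.5764 while the force rises. Its far edge (row 44) lies flush under the band, which spans columns 42-437 and is centred at about 240; the block is centred at about 242. Now I'll withdraw.

Call:
step_arm:
  rows:
    - [[0, 0, 0, -0.3, 0, 0, -1], [0, 0, 0, -0.7, 0, 0, -1], [0, 0, 0, -1.5, 0, 0, -1], [0, 0, 0, -3, 0, 0, -1], [0, 0, 0, -4, 0, 0, -1], [0, 0, 0, -4, 0, -4, -1], [0, 0, 0, -4, 0, -8, -1], [0, 0, 0, -4, 0, -12, -1], [0, 0, 0, -4, 0, -15, -1], [0, 0, 0, -4, 0, -15, -1]]

```text
time_s: 9.25
eef_pos: [0.5478, 0.0024, 0.1634]
tcp_rot: [[1.0, -0.025, 0.011], [-0.025, -1.0, -0.001], [0.011, 0.0, -1.0]]
force: [0.7, 0.3, -0.6]
width: 0.092
```

Call:
step_arm:
  rows:
    - [[0, 0, 0, -5, 15, 0, -1], [0, 0, 0, -10, 20, 0, -1], [0, 0, 0, -10, 25, 0, -1], [0, 0, 0, -10, 30, 0, -1], [0, 0, 0, -10, 30, 0, -1], [0, 0, 0, -10, 30, 0, -1], [0, 0, 0, -10, 30, 0, -1], [0, 0, 0, -10, 30, 0, -1], [0, 0, 0, -10, 30, 0, -1]]

```text
time_s: 10.15
eef_pos: [0.4362, -0.2948, 0.1576]
tcp_rot: [[1.0, -0.025, 0.0], [-0.025, -1.0, 0.001], [-0.0, -0.001, -1.0]]
force: [0.7, 0.5, 0.1]
width: 0.0918
```

Run:
```python
from h import *
from bench import *
o=get_obs();print(o['time_s'],o['eef_pos'],o['force'])
d=get_image('top');cv2.imwrite('pics/t6.png',d['color']);crop(d,205,95,160,100,5,'pics/c6.png');pickle.dump(d,open('t6.pkl','wb'))
d=get_image('scene');crop(d,100,150,200,150,4,'pics/s6.png')
```

```text
10.15 [ 0.43624751 -0.29475583  0.15759504] [0.6717117  0.47126606 0.14503808]
```

View pics/t6.png

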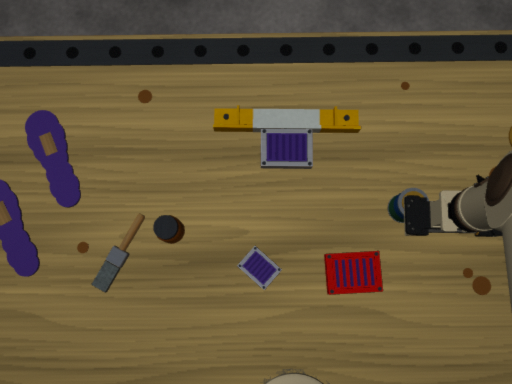

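View pics/c6.png

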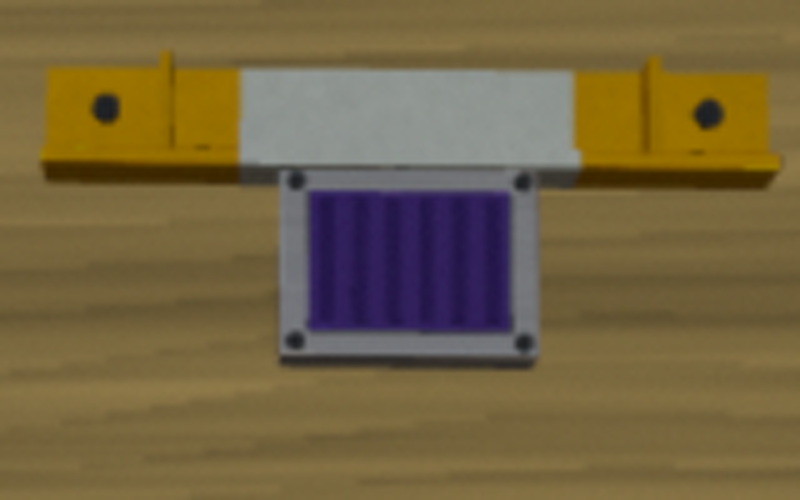

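View pics/s6.png

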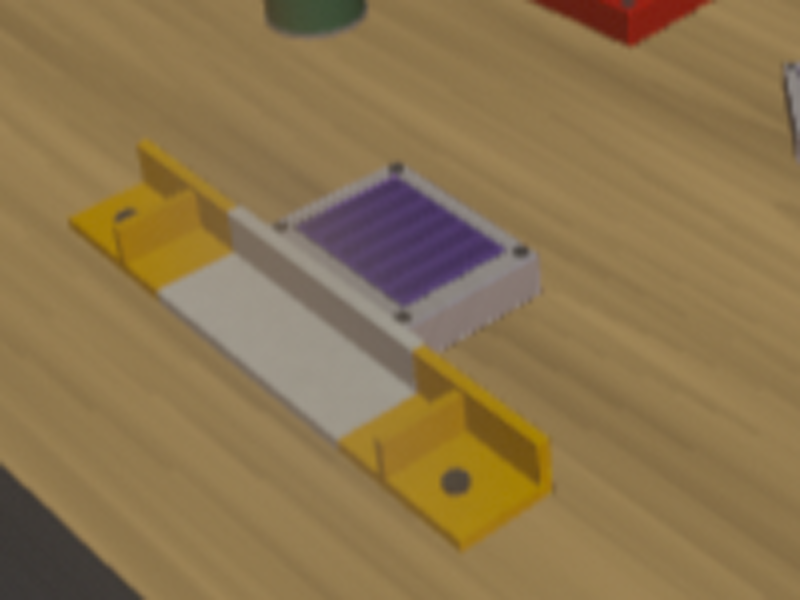

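The block sits flush along the fence. In the crop its top spans columns 280-538, centred at 409, and the band spans 240-577, centred at 408. The tin, jar and brush haven't moved, and the arm is clear of everything.

```bash
python3 -c "
from bench import *
print(close_job())"
```

```text
the job is handed in; nothing more can be done
None
```

I turned the block about 59° clockwise with the open fingers on one long side, leading at the corner. It ended up facing the fence with its centre still about 144 mm in front of it. I then pushed it straight home with both fingers until the push force rose to about 21 N and it stopped. After that I drew the fingers back and up, and handed the job in at about 10 s.

- **Final position:** the last overhead and scene pictures show the long side flush with the fence. It looks parallel to within about half a degree, and the block's centre is within about 1 mm of the band's middle.
- **Bystanders:** the tin, jar and brush look unmoved by eye in the last overhead picture. The tin was partly hidden by the gripper there. I did not measure them again.
- **Arm:** it was clear of everything, with the force reading near zero. It had stopped just above the tin, with the fingertips about 65 mm over its lid.
- **Disagreements:** the block measured 3–4 mm too short in the camera pictures, both overhead and wrist. While it was pressed against the fence, the fingers also felt about 16 N upward. The block still lies flat in the last pictures. No check failed.

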